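Snap the spring-loaded roller back into its work-support stand

TASK

Put the work-support roller back in its green steel stand: lift it from the wooden rest, shorten it by pressing its sprung brass pin against the tall cheek (between the ribs, above the hole) so that it fits down between the two cheeks, and let it spring out again with the pin home in the tall cheek's hole and the steel stub home in the short cheek's hole. Feel your way: the cheeks are only sheet metal and must never be loaded with more than about 22 N. Leave the roller seated at both ends with nothing holding it, and do not push around the tape, the screwdriver, the wood block or the hole saw lying near.

Things in the scene. Friction and masses are not known exactly. Their poses are not given: they have to be found in the camera images.
- stand: Fixed stand: plywood board 110 x 226 x 18 mm (x, y, z), origin at the centre of its underside, y from short to tall cheek. On it a rigid green sheet-steel bracket with two upright cheeks, 130 mm between their inner faces, 64 mm wide, tops 131 and 94 mm above the bench: nominally inner faces at y = +65 (tall) and -65 mm (short), but it is bolted through slots and may sit up to 7 mm off either way along y
- rest: Fixed wooden sawbuck rest: base 95 x 132 x 12 mm, two X-shaped trestles 15 mm thick at y = +-44 mm, 66 mm high. The roller lies in their vees along the rest's y, pin end at +y, axis 68 mm above the bench; the 73 mm between the trestles are free for fingers. Origin: centre of the underside
- roller: Loose metal roller, about 0.25 kg (varies): barrel 36 mm diameter, 110 mm long; origin at its centre on the axis, y along the axis to the sprung brass pin. 153 mm long free, 128 with the pin fully in; it passes down between the cheeks only with the pin at least 23 mm in. Seated, it lies 1.5 mm below the hole centres. It can pivot between the fingers when the pin drags
- pin_tip (a point): outermost point of the 10 mm round-nosed brass pin, 88 mm from the roller's origin when free. The pin can be pushed 25 mm into the barrel: about 1 N to start, 9.2 N fully in, where it stops dead. Its hole in the tall cheek (13 mm wide, 12 mm deep, at x = 0, z = 80 mm of the stand) lies in a channel between two upright ribs, 16 mm apart, 3 mm proud, open at the top
- stub_tip (a point): outermost point of the fixed round-nosed steel stub, 10 mm diameter, 65 mm from the roller's origin; it stands 7 mm out of an 18 mm hub. Its hole in the short cheek is 13 mm wide, at x = 0, z = 80 mm of the stand. Seated, the spring (pushed in about 4 mm) holds the hub against the short cheek and the tips are 149 mm apart
- masking: roll of masking tape lying flat, 100 mm diameter, 24 mm high; bystander. Origin: centre of the underside
- amber_driver: screwdriver with an amber handle, 185 mm long, lying on the bench; bystander. Origin: centre of the underside
- block: pale wood offcut, 40 x 90 x 40 mm; bystander. Origin: centre of the underside
- saw: red hole saw standing on its teeth, 54 mm diameter, 70 mm high; bystander. Origin: centre of the underside

How it is judged:
On the way, in this order (a step that is already met when the one before it is completed fails the run):
1. the roller is lifted out of its rest (z of roller in the frame of rest above 0.09 m), for 0.1 s.
2. the pin is pushed in against its spring by 9 mm or more (distance between pin_tip and stub_tip below 0.144 m), for 0.05 s.
At the end, for the whole second after the job is handed in: The roller is seated in both holes: pin towards the tall cheek, the tips of pin and stub more than 146 mm apart, each within 4 mm of its hole's centre line sideways and in height, the roller's middle within 18 mm of the stand's middle on the short cheek's side (4 mm on the other), at rest (distance between pin_tip and stub_tip above 0.146 m and x of pin_tip in the frame of stand between -0.004 and 0.004 m and z of pin_tip in the frame of stand between 0.076 and 0.084 m and x of stub_tip in the frame of stand between -0.004 and 0.004 m and z of stub_tip in the frame of stand between 0.076 and 0.084 m and y of roller in the frame of stand between -0.018 and 0.004 m and y of pin_tip in the frame of stand above 0.06 m and linear speed of roller below 0.02 m/s); the robot touches nothing.
It fails at once if a cheek of the stand is loaded by the roller with more than 22 N (contact force between roller and stand above 22 N).
It fails at once if a bystander (masking) is pushed more than 20 mm (distance of masking from where it was at the start of the episode above 0.02 m).
It fails at once if a bystander (amber_driver) is pushed more than 20 mm (distance of amber_driver from where it was at the start of the episode above 0.02 m).
It fails at once if a bystander (block) is pushed more than 20 mm (distance of block from where it was at the start of the episode above 0.02 m).
It fails at once if a bystander (saw) is pushed more than 20 mm (distance of saw from where it was at the start of the episode above 0.02 m).
It also fails if it takes over 48 s, if anything falls off the work surface, if the arm or the gripper's body presses on something with over 40 N, if the wrist force passes 120 N, or if a joint passes its speed limit or range.

ROBOT

A 7-joint arm with a two-finger parallel gripper is mounted at the origin on a cart in front of the work surface, level with it; the furniture and walls round the work are solid. World frame = base frame: x ahead of the robot, y to its left, z up, the work surface at z = 0. Lengths are in m, angles in rad, forces in N, time in s.
With the tool pointing down it reaches from about 0.4 to 0.85 m from the base axis. Payload 10.4 kg.
Tool frame: the origin (TCP) lies at the very end of the fingers, on their centre line; the grasp point (between the pads) lies 19 mm behind it; z points along the fingers, y is the direction in which the jaws open and shut (so a half turn about z gives the same grasp; the last joint's range is limited). The gripper opens to 85 mm and grips with 20 to 120 N. Pads are 22 mm wide; open, the fingers measure 114 mm over their backs; the gripper's body (76 mm by 85 mm) begins 54 mm behind the grasp point. The pads swing forward as they close: fully open they stand 13 mm farther back than shut.
Start: joints at [-1.259, 0.332, -0.065, 1.46, 0.022, 1.35, -0.088], TCP at [0.205, 0.59, 0.231] pointing down, gripper open.
Joint ranges: [-2.6, 2.6], [-0.5, 2.12], [-1.47, 1.34], [0.16, 2.42], [-1.27, 4.41], [0.06, 2.06], [-2.6, 2.6]. Speed limits (rad/s): [2.22, 2.22, 2.79, 2.79, 3.14, 3.14, 3.14].

INTERFACE

Orientations are given as a unit quaternion [x, y, z, w].
In Python, from workcell import get_obs, camera, camera_info, hand_in gives the robot as it stands.
- The arm moves only by the tool move_arm, never from a script. Its argument "moves" is a list of rows, each a list of 3 entries, a list of its own where there are three numbers: the shift along the tool's x, y, z in units of 25 mm (1.0 is 25 mm), then the turn, a rotation vector about the tool's x, y, z in degrees, then the opening, from 0 (shut) to 1 (fully open). A call has 1 to 5 rows; each row shifts and turns the commanded pose from where the row before left it, along the tool's axes as they then stand; what a row does not reach is not made up. A row lasts 1/8 s, in which the tool goes at most 62.5 mm and 10.7 degrees, less where a joint would pass 70% of its speed; a pose out of reach is approached as far as the arm can. A call is refused whole if a number of a shift passes 1 or a number of a turn 10.7, either way. A call with a gripper value outside its range is refused whole. The fingers move at their own pace and stop on an object; "squeeze" is the grip in N (left out, the last holds). Time passes only in rows, so rows that do not move let the fingers close. It gives the time, the measured TCP pose, the force and the opening at its end, in the units of the state.
- get_obs(): the state, without advancing time (a new reading comes with each control period).
- camera(name): name is "side" or "top" or "wrist"; returns the picture (420x560x3 uint8, red, green, blue); there is no depth.
- camera_info(name): a dict with "fx", "fy", "cx", "cy" (pixels), "origin" and "rotation" of the camera in the world. Camera axes: x right, y down, z forward; pixel columns grow to the right and rows downward; lengths in m; the calibration is good to about 2 mm. A picture is of the moment at which its call begins: read the wrist's pose just before it. camera_info takes no time and is no camera call; for the wrist camera it gives the pose at the moment of the call.
- hand_in(): hands the job in, once; it reports no verdict.
The state is a dict: "clock": time; "joint_pos": joint angles; "joint_velocities": joint speeds; "tau": joint torques, N m; "position": TCP position; "ee_rot": TCP orientation; "ft_force": force on the tool from outside, world axes, zero at the start; "torque": the same for the moment, N m; "grip_width": opening from 0.0 (shut) to 1.0 (fully open).
Only numpy, scipy, OpenCV 4.12 (cv2) and the standard library are available. Lean on these libraries where they do the work, as an engineer would, in place of code of your own. Each camera call takes 0.05 s, during which the arm holds its last target. There are 200 camera calls.

## Working session

There is one attempt and no reset: what is moved stays moved. The work goes in short steps, Python scripts to look and compute and a tool call to move; the robot and the scene stay as the last step left them, time stands still between calls to the robot, and variables do not carry over. Pictures are saved under pics/ and viewed, about 8 in all and at most 12, crops included, and the job is handed in when it is done.

Besides the shell and the picture viewer there is one more tool, called by a JSON object that holds its "method" and its "body", one argument or row to a line. move_arm: Moves the arm, as the interface text tells. Its arguments: {"type":"object","properties":{"moves":{"type":"array","items":{"type":"array"}},"squeeze":{"type":"number"}},"required":["moves"]}

```bash
mkdir -p pics; ls; python3 - <<'E'
from workcell import *
import cv2,numpy as np
o=get_obs(); print({k:np.round(v,3).tolist() for k,v in o.items()})
for n in ("top","side"):
    i=camera_info(n); print(n,{k:np.round(v,4).tolist() for k,v in i.items()})
    cv2.imwrite(f"pics/{n}0.png",cv2.cvtColor(cv2.resize(camera(n),(800,600),interpolation=cv2.INTER_CUBIC),cv2.COLOR_RGB2BGR))
E
```

```text
pics
{'clock': 0.0, 'joint_pos': [-1.259, 0.333, -0.065, 1.461, 0.022, 1.35, -0.088], 'joint_velocities': [0.0, -0.0, 0.002, -0.0, 0.002, 0.0, -0.001], 'tau': [-0.001, -62.544, 0.049, -39.16, 0.016, 0.01, 0.0], 'position': [0.205, 0.59, 0.231], 'ee_rot': [0.167, 0.986, -0.001, -0.0], 'ft_force': [-0.764, 0.184, -0.13], 'torque': [0.005, 0.055, 0.0], 'grip_width': 1.003}
top {'fx': 411.5391, 'fy': 411.5391, 'cx': 280.2466, 'cy': 212.9953, 'origin': [0.432, 0.1828, 0.9041], 'rotation': [0.712, -0.697, 0.0616, -0.0589]}
side {'fx': 453.9129, 'fy': 453.9129, 'cx': 273.2902, 'cy': 209.2806, 'origin': [0.5744, 0.832, 0.6107], 'rotation': [-0.0037, 0.8961, -0.4438, -0.0041]}
```

View pics/top0.png

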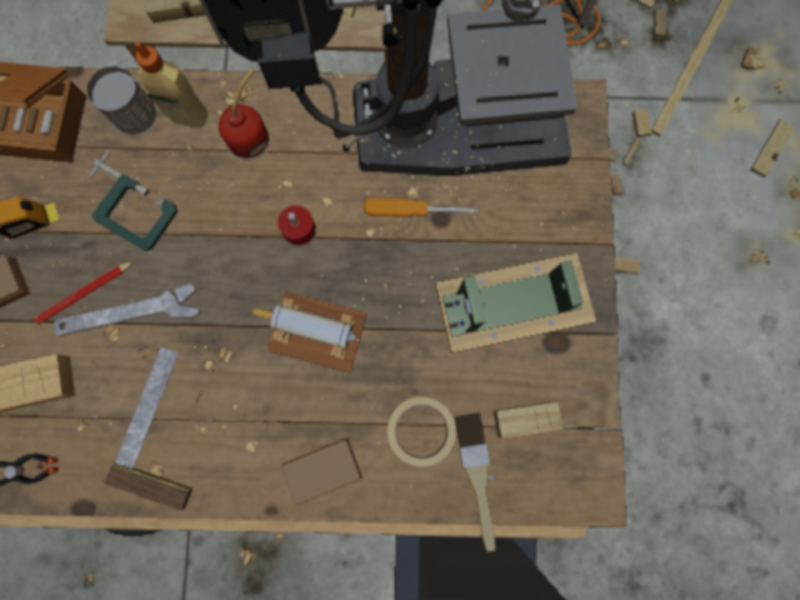

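View pics/side0.png

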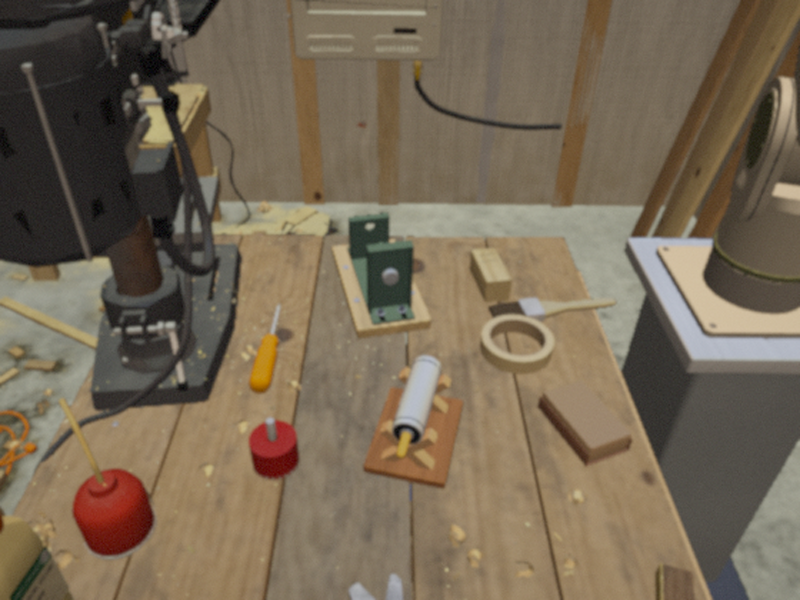

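```bash
cat > h.py <<'E'
from workcell import *
import cv2,numpy as np
from scipy.spatial.transform import Rotation as R
def ray(i,u,v):
    d=R.from_quat(i["rotation"]).apply([(u-i["cx"])/i["fx"],(v-i["cy"])/i["fy"],1]); return np.array(i["origin"]),d
def onz(i,u,v,z):
    o,d=ray(i,u,v); return o+d*(z-o[2])/d[2]
def proj(i,p):
    q=R.from_quat(i["rotation"]).inv().apply(np.array(p)-i["origin"]); return q[0]/q[2]*i["fx"]+i["cx"],q[1]/q[2]*i["fy"]+i["cy"]
def save(im,name,crop=None,s=1):
    if crop: u,v,w,h=crop; im=im[v:v+h,u:u+w]
    cv2.imwrite("pics/"+name,cv2.cvtColor(cv2.resize(im,None,fx=s,fy=s,interpolation=cv2.INTER_CUBIC),cv2.COLOR_RGB2BGR))
E
python3 - <<'E'
from h import *
i=camera_info("top")
for n,u,v,z in [("pin",254,313,.068),("stub",357,338,.068),("b1",438,300,.018),("b2",577,255,.018),("b3",594,322,.018),("b4",452,350,.018),("saw",296,225,.05),("mask",421,431,.024),("drv",390,207,.02),("drvend",476,210,.01),("block",530,420,.04),("brush?",471,430,0.01)]:
    print(n,onz(i,u*.7,v*.7,z).round(4))
im=camera("top")
a=im[170:270,170:270];b=im[160:260,295:425]
c=np.hstack([a,b]); save(c,"crop.png",None,3.4)
E
```

```text
pin [0.5587 0.3912 0.068 ]
stub [0.5258 0.242  0.068 ]
b1 [0.5925 0.1235 0.018 ]
b2 [ 0.6683 -0.0919  0.018 ]
b3 [ 0.5636 -0.1146  0.018 ]
b4 [0.5162 0.1016 0.018 ]
saw [0.6969 0.3409 0.05  ]
mask [0.3959 0.1469 0.024 ]
drv [0.7389 0.2005 0.02  ]
drvend [0.7405 0.0641 0.01  ]
block [ 0.4153 -0.0097  0.04  ]
brush? [0.3983 0.0719 0.01  ]
```

View pics/crop.png

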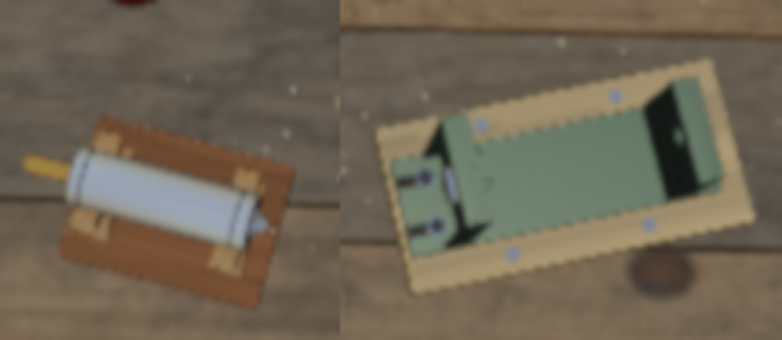

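```bash
python3 - <<'E'
from h import *
i=camera_info("top")
L=lambda U,V,z:onz(i,170+U/3.4,170+V/3.4,z)
S=lambda U,V,z:onz(i,295+(U-340)/3.4,160+V/3.4,z)
p,s=L(23,165,.068),L(270,228,.068); d=p-s
print("roller",p,s,np.linalg.norm(d),np.degrees(np.arctan2(-d[0],d[1])), "centre",s+d/np.linalg.norm(d)*.065)
c=[S(376,128,.018),S(712,59,.018),S(754,220,.018),S(412,294,.018)]
q=cv2.minAreaRect(np.array([x[:2]*1000 for x in c],np.float32));print(np.round(c,4),q)
m=np.mean(c,0);y=(c[0]+c[3]-c[1]-c[2]);y/=np.linalg.norm(y);print("stand",m,"yaw",np.degrees(np.arctan2(-y[0],y[1])))
print(np.degrees(np.arctan2(0.167,0.986))*2, R.from_quat(get_obs()["ee_rot"]).as_matrix().round(3))
w=camera_info("wrist");print(w, R.from_quat(w["rotation"]).as_matrix().round(3))
E
```

```text
roller [0.55980352 0.39338874 0.068     ] [0.52479308 0.2429938  0.068     ] 0.15441621445384085 -13.104496801877715 centre [0.53953038 0.30630108 0.068     ]
[[ 0.62    0.126   0.018 ]
 [ 0.6709 -0.0931  0.018 ]
 [ 0.5652 -0.1168  0.018 ]
 [ 0.5131  0.1021  0.018 ]] ((591.99609375, 4.495674133300781), (109.6290054321289, 225.8155059814453), 13.07420825958252)
stand [0.59230648 0.00455299 0.018     ] yaw 13.2347943122726
19.22605173418942 [[-0.944  0.329 -0.   ]
 [ 0.329  0.944 -0.001]
 [-0.    -0.001 -1.   ]]
{'fx': 312.1713269930837, 'fy': 312.1713269930837, 'cx': 284.1452953159281, 'cy': 209.55697868603488, 'origin': array([0.14026325, 0.61234912, 0.37480786]), 'rotation': array([0.80691698, 0.57415962, 0.07967859, 0.11347704])} [[ 0.328  0.909  0.259]
 [ 0.945 -0.315 -0.092]
 [-0.002  0.275 -0.962]]
```

```bash
cat >> h.py <<'E'
def target(yaw):  # tool x along world (-sin yaw, cos yaw), z down
    a=np.radians(yaw); x=np.array([-np.sin(a),np.cos(a),0]); z=np.array([0,0,-1.]); return R.from_matrix(np.array([x,np.cross(z,x),z]).T)
def plan(pos,yaw,n,p0=None,r0=None):
    o=get_obs(); p0=o["position"] if p0 is None else np.array(p0); r=R.from_quat(o["ee_rot"]) if r0 is None else r0
    rv=(r.inv()*target(yaw)).as_rotvec(degrees=True)/n; st=(np.array(pos)-p0)/n
    print("total turn",rv*n,"dist",st*n)
    for k in range(n): print((r.inv().apply(st)/.025).round(2).tolist(), rv.round(2).tolist()); r=r*R.from_rotvec(rv,degrees=True)
E
python3 -c "
from h import *
plan([.5395,.306,.16],-13.1,15)"
```

```text
total turn [-4.62457722e-02  4.79521895e-02  8.39184554e+01] dist [ 0.33421042 -0.28403176 -0.0707138 ]
[-1.09, -0.42, 0.19] [-0.0, 0.0, 5.59]
[-1.13, -0.31, 0.19] [-0.0, 0.0, 5.59]
[-1.15, -0.2, 0.19] [-0.0, 0.0, 5.59]
[-1.17, -0.09, 0.19] [-0.0, 0.0, 5.59]
[-1.17, 0.02, 0.19] [-0.0, 0.0, 5.59]
[-1.16, 0.14, 0.19] [-0.0, 0.0, 5.59]
[-1.14, 0.25, 0.19] [-0.0, 0.0, 5.59]
[-1.11, 0.36, 0.19] [-0.0, 0.0, 5.59]
[-1.07, 0.47, 0.19] [-0.0, 0.0, 5.59]
[-1.02, 0.57, 0.19] [-0.0, 0.0, 5.59]
[-0.96, 0.67, 0.19] [-0.0, 0.0, 5.59]
[-0.89, 0.76, 0.19] [-0.0, 0.0, 5.59]
[-0.81, 0.84, 0.19] [-0.0, 0.0, 5.59]
[-0.73, 0.92, 0.19] [-0.0, 0.0, 5.59]
[-0.63, 0.98, 0.19] [-0.0, 0.0, 5.59]
```

{"method": "move_arm", "body": {
  "moves": [
    [[-1,-0.4,0.1],[0,0,5.6],1],
    [[-1,-0.3,0.1],[0,0,5.6],1],
    [[-1,-0.2,0.1],[0,0,5.6],1],
    [[-1,-0.1,0.1],[0,0,5.6],1],
    [[-1,0,0.1],[0,0,5.6],1]
  ]
}}

```text
clock: 0.78
position: [0.3022, 0.5044, 0.2185]
ee_rot: [0.402, 0.916, -0.0, -0.0]
ft_force: [0.3, 0.7, -0.4]
grip_width: 1.0
```

{"method": "move_arm", "body": {
  "moves": [
    [[-1,0.14,0.2],[0,0,5.6],1],
    [[-1,0.25,0.2],[0,0,5.6],1],
    [[-1,0.36,0.2],[0,0,5.6],1],
    [[-1,0.47,0.2],[0,0,5.6],1],
    [[-1,0.57,0.2],[0,0,5.6],1]
  ]
}}

```text
clock: 1.4
position: [0.4062, 0.4201, 0.1934]
ee_rot: [0.611, 0.791, -0.0, -0.0]
ft_force: [-0.0, 0.5, 0.4]
grip_width: 1.0
```

```bash
python3 -c "
from h import *
plan([.5395,.306,.16],-13.1,7)"
```

```text
total turn [-1.72029029e-02  1.13854370e-02  2.77460230e+01] dist [ 0.1332808  -0.11405826 -0.0334229 ]
[-0.82, 0.57, 0.19] [-0.0, 0.0, 3.96]
[-0.78, 0.63, 0.19] [-0.0, 0.0, 3.96]
[-0.74, 0.68, 0.19] [-0.0, 0.0, 3.96]
[-0.69, 0.73, 0.19] [-0.0, 0.0, 3.96]
[-0.64, 0.78, 0.19] [-0.0, 0.0, 3.96]
[-0.58, 0.82, 0.19] [-0.0, 0.0, 3.96]
[-0.52, 0.86, 0.19] [-0.0, 0.0, 3.96]
```

{"method": "move_arm", "body": {
  "moves": [
    [[-1,0.7,0.2],[0,0,5.6],1],
    [[-1,0.78,0.2],[0,0,5.6],1],
    [[-0.9,0.95,0.3],[0,0,5.6],1],
    [[-0.82,1,0.3],[0,0,5.6],1],
    [[-0.7,1,0.3],[0,0,5.4],1]
  ]
}}

```text
clock: 2.02
position: [0.5258, 0.3148, 0.1607]
ee_rot: [0.785, 0.62, -0.0, 0.0]
ft_force: [0.1, 0.1, -0.0]
grip_width: 1.001
```

```bash
python3 - <<'E'
from h import *
o=get_obs();print(o["clock"])
i=camera_info("wrist");save(camera("wrist"),"w1.png",None,1.4);print(i)
for n,p in [("pin",(.5598,.3934,.068)),("stub",(.5248,.243,.068)),("ctr",(.5395,.3063,.068))]:print(n,np.array(proj(i,p))*1.4)
plan([.5395,.306,.16],-13.1,1)
E
```

```text
2.025
{'fx': 312.1713269930837, 'fy': 312.1713269930837, 'cx': 284.1452953159281, 'cy': 209.55697868603488, 'origin': array([0.54232417, 0.3818019 , 0.30475289]), 'rotation': array([ 0.98365367, -0.11487624, -0.01569335,  0.13777746])}
pin [425.47815898 137.39880119]
stub [422.0189312  406.35717356]
ctr [423.2777867  304.38099346]
total turn [ 0.0744126   0.15139947 -0.78240859] dist [ 0.01106645 -0.00455173  0.00031181]
[-0.07, 0.47, -0.01] [0.07, 0.15, -0.78]
```

View pics/w1.png

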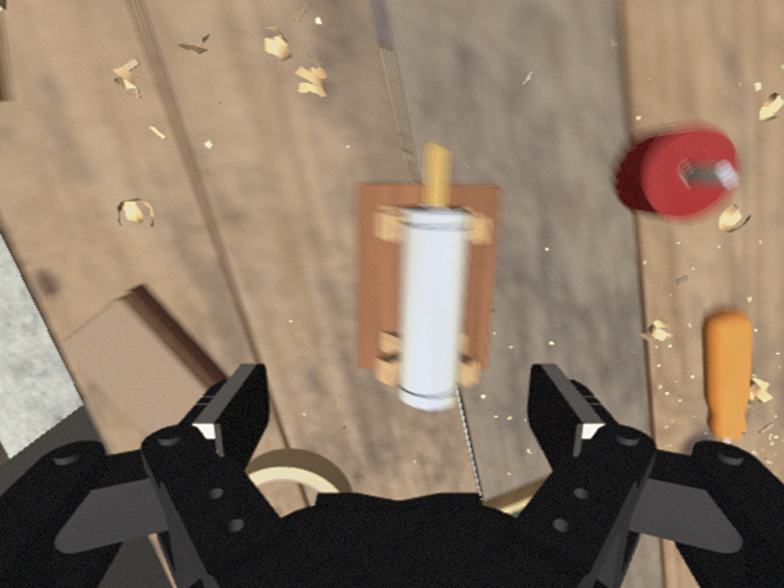

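{"method": "move_arm", "body": {
  "moves": [
    [[0,0.2,0],[0,0,-0.4],1],
    [[0,0,0],[0,0,0],1],
    [[0,0,0],[0,0,0],1]
  ]
}}

```text
clock: 2.45
position: [0.5286, 0.3162, 0.1614]
ee_rot: [0.78, 0.626, 0.0, -0.0]
ft_force: [0.6, 0.5, -0.2]
grip_width: 0.999
```

```bash
python3 - <<'E'
from h import *
o=get_obs();print(o["clock"],o["position"],np.abs(o["joint_velocities"]).max())
i=camera_info("wrist");save(camera("wrist"),"w2.png",(200,60,220,260),2.3);np.save("i2.npy",i)
for n,p in [("pin",(.5598,.3934,.068)),("stub",(.5248,.243,.068)),("ctr",(.5395,.3063,.068))]:print(n,(np.array(proj(i,p))-[200,60])*2.3)
plan([.5395,.306,.16],-13.1,1)
E
```

```text
2.45 [0.52861245 0.31622793 0.16139481] 0.003561941905995553
pin [234.83077869  95.54040576]
stub [223.73546902 533.99721861]
ctr [227.85985149 367.60816365]
total turn [-0.00858495 -0.03163171  0.5927736 ] dist [ 0.0108832  -0.01018781 -0.00145967]
[-0.3, 0.51, 0.06] [-0.01, -0.03, 0.59]
```

View pics/w2.png

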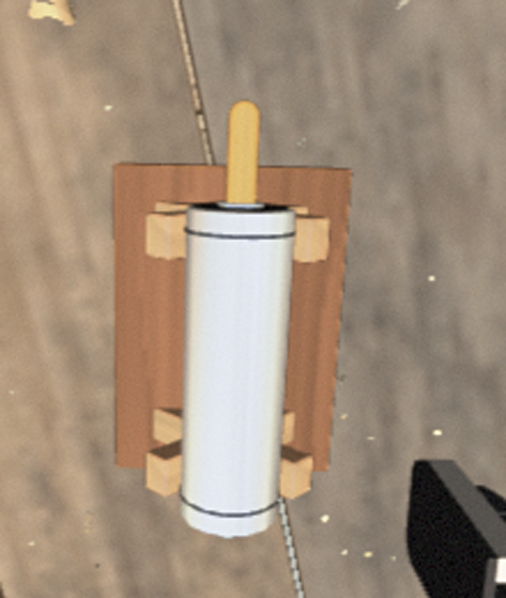

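```bash
python3 - <<'E'
from h import *
i=np.load("i2.npy",allow_pickle=True).item()
f=lambda U,V,z:onz(i,200+U/2.3,60+V/2.3,z)
p=f(245,101,.068);print("pin",p)
for n,a,b,z in[("farend",191,294,.068),("nearend",181,278,.068)]:
    V=215 if n=="farend" else 520
    A,B=f(a,V,z),f(b,V,z);print(n,(A+B)/2,np.linalg.norm(A-B))
    m=(A+B)/2;d=p-m;print("axisyaw",np.degrees(np.arctan2(-d[0],d[1])))
for k in range(0,1):
    a=np.radians(-13.1);d=np.array([-np.sin(a),np.cos(a),0]);print("centre",p-.088*d)
plan([.541,.3045,.16],-13.1,1)
E
```

```text
pin [0.56259055 0.39112227 0.068     ]
farend [0.55482961 0.35660004 0.068     ] 0.0337114766201784
axisyaw -12.670009052826776
nearend [0.52807406 0.24823764 0.068     ] 0.0358771322069591
axisyaw -13.580701229815203
centre [0.54264523 0.30541239 0.068     ]
total turn [-0.00858495 -0.03163171  0.5927736 ] dist [ 0.0123832  -0.01168781 -0.00145967]
[-0.35, 0.58, 0.06] [-0.01, -0.03, 0.59]
```

{"method": "move_arm", "body": {
  "moves": [
    [[-0.28,0.58,0.6],[0,0,0.6],1],
    [[0,0,1],[0,0,0],1],
    [[0,0,1],[0,0,0],1],
    [[0,0,1],[0,0,0],1],
    [[0,0,1],[0,0,0],1]
  ],
  "squeeze": 100
}}

```text
clock: 3.12
position: [0.542, 0.3043, 0.0445]
ee_rot: [0.784, 0.621, -0.0, 0.0]
ft_force: [-0.4, 0.1, -0.3]
grip_width: 1.0
```

{"method": "move_arm", "body": {
  "moves": [
    [[0,0,0],[0,0,0],0.6],
    [[0,0,0],[0,0,0],0.45],
    [[0,0,0],[0,0,0],0.3],
    [[0,0,0],[0,0,0],0.2],
    [[0,0,0],[0,0,0],0.2]
  ]
}}

```text
clock: 3.75
position: [0.5406, 0.3065, 0.0478]
ee_rot: [0.783, 0.621, -0.0, -0.001]
ft_force: [-9.5, -0.8, 9.0]
grip_width: 0.399
```

{"method": "move_arm", "body": {
  "moves": [
    [[0,0,0],[0,0,0],0.2],
    [[0,0,0],[0,0,0],0.2]
  ]
}}

```text
clock: 4.0
position: [0.5406, 0.3065, 0.0478]
ee_rot: [0.783, 0.621, -0.0, -0.001]
ft_force: [-9.3, -0.5, 8.9]
grip_width: 0.395
```

```bash
python3 - <<'E'
from h import *
o=get_obs();print(o["position"],o["ft_force"],o["torque"],o["grip_width"])
save(camera("wrist"),"w3.png",(130,40,300,300),2)
E
```

```text
[0.54056844 0.3064576  0.04780379] [-9.31545687 -0.49969901  8.93262884] [-0.04617821  1.96732819 -0.26805671] 0.39537981328148747
```

View pics/w3.png

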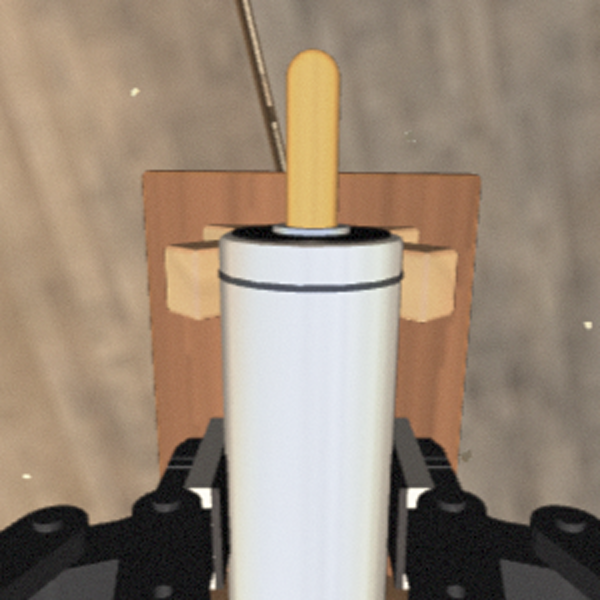

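{"method": "move_arm", "body": {
  "moves": [
    [[0,0,-0.3],[0,0,0],0.2],
    [[0,0,-0.8],[0,0,0],0.2],
    [[0,0,-1],[0,0,0],0.2],
    [[0,0,-1],[0,0,0],0.2],
    [[0,0,-1],[0,0,0],0.2]
  ]
}}

```text
clock: 4.68
position: [0.5422, 0.3052, 0.1513]
ee_rot: [0.784, 0.621, 0.001, 0.0]
ft_force: [0.2, 0.1, -2.9]
grip_width: 0.392
```

{"method": "move_arm", "body": {
  "moves": [
    [[0,0,0],[0,0,0],0.2],
    [[0,0,0],[0,0,0],0.2]
  ]
}}

```text
clock: 4.92
position: [0.5415, 0.3051, 0.1484]
ee_rot: [0.784, 0.621, -0.0, -0.0]
ft_force: [0.0, 0.6, -1.8]
grip_width: 0.394
```

```bash
python3 - <<'E'
from h import *
o=get_obs();print(o["position"],o["ft_force"],o["torque"],o["grip_width"])
i=camera_info("wrist");im=camera("wrist");cv2.imwrite("pics/hold.png",im[:,:,::-1])
hsv=cv2.cvtColor(im,cv2.COLOR_RGB2HSV)
g=cv2.imread("pics/w3.png"); 
save(im,"w4.png",(130,40,300,300),2)
r=R.from_quat(o["ee_rot"])
for g in range(15,32,4):
  print(g,[proj(i,o["position"]+r.apply([x,0,-g/1000])) for x in(.088,.055)])
E
```

```text
[0.54145435 0.30512387 0.1483902 ] [ 0.03292241  0.58301779 -1.7838479 ] [-0.02845157 -0.04666699 -0.04445316] 0.39407413680560893
15 [(np.float64(282.1955393997001), np.float64(68.38763258397404)), (np.float64(282.2834488619913), np.float64(155.79529645149427))]
19 [(np.float64(282.13891567434325), np.float64(66.64707031338259)), (np.float64(282.23368181289914), np.float64(156.89059364945214))]
23 [(np.float64(282.07837508363303), np.float64(64.78610713293423)), (np.float64(282.1807314657428), np.float64(158.0559504051606))]
27 [(np.float64(282.01349665202633), np.float64(62.791802633939)), (np.float64(282.1242823051386), np.float64(159.29831073322921))]
31 [(np.float64(281.9437968351029), np.float64(60.6492930968345)), (np.float64(282.0639756942492), np.float64(160.62556768598066))]
```

View pics/w4.png

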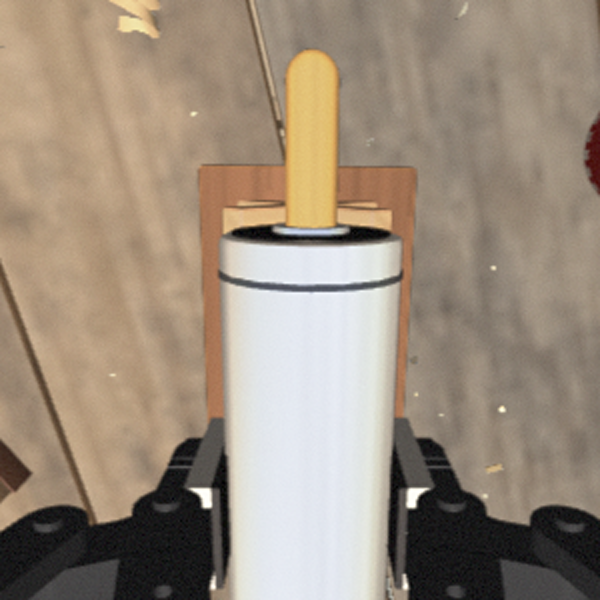

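```bash
python3 -c "
from h import *
print(R.from_quat(get_obs()['ee_rot']).as_matrix().round(4))
plan([.6027,-.0335,.155],13.2,15)"
```

```text
[[ 2.281e-01  9.736e-01 -1.100e-03]
 [ 9.736e-01 -2.281e-01 -8.000e-04]
 [-1.000e-03 -9.000e-04 -1.000e+00]]
total turn [ -0.06487353   0.04491734 -26.38397842] dist [ 0.06148501 -0.33853666  0.00713148]
[-0.84, 0.37, -0.02] [-0.0, 0.0, -1.76]
[-0.85, 0.34, -0.02] [-0.0, 0.0, -1.76]
[-0.86, 0.31, -0.02] [-0.0, 0.0, -1.76]
[-0.87, 0.29, -0.02] [-0.0, 0.0, -1.76]
[-0.88, 0.26, -0.02] [-0.0, 0.0, -1.76]
[-0.89, 0.23, -0.02] [-0.0, 0.0, -1.76]
[-0.89, 0.21, -0.02] [-0.0, 0.0, -1.76]
[-0.9, 0.18, -0.02] [-0.0, 0.0, -1.76]
[-0.91, 0.15, -0.02] [-0.0, 0.0, -1.76]
[-0.91, 0.12, -0.02] [-0.0, 0.0, -1.76]
[-0.91, 0.09, -0.02] [-0.0, 0.0, -1.76]
[-0.92, 0.07, -0.02] [-0.0, 0.0, -1.76]
[-0.92, 0.04, -0.02] [-0.0, 0.0, -1.76]
[-0.92, 0.01, -0.02] [-0.0, 0.0, -1.76]
[-0.92, -0.02, -0.02] [-0.0, 0.0, -1.76]
```

{"method": "move_arm", "body": {
  "moves": [
    [[-0.84,0.37,-0.1],[0,0,-1.76],0.2],
    [[-0.85,0.34,-0.1],[0,0,-1.76],0.2],
    [[-0.86,0.31,-0.1],[0,0,-1.76],0.2],
    [[-0.87,0.29,0],[0,0,-1.76],0.2],
    [[-0.88,0.26,0],[0,0,-1.76],0.2]
  ]
}}

```text
clock: 5.6
position: [0.5619, 0.1917, 0.1551]
ee_rot: [0.733, 0.68, -0.001, -0.0]
ft_force: [0.0, -0.2, -3.3]
grip_width: 0.392
```

{"method": "move_arm", "body": {
  "moves": [
    [[-0.89,0.23,0],[0,0,-1.76],0.2],
    [[-0.89,0.21,0],[0,0,-1.76],0.2],
    [[-0.9,0.18,0],[0,0,-1.76],0.2],
    [[-0.91,0.15,0],[0,0,-1.76],0.2],
    [[-0.91,0.12,0],[0,0,-1.76],0.2]
  ]
}}

```text
clock: 6.22
position: [0.5825, 0.0788, 0.1552]
ee_rot: [0.679, 0.734, -0.001, -0.0]
ft_force: [0.6, 0.0, -2.9]
grip_width: 0.395
```

{"method": "move_arm", "body": {
  "moves": [
    [[-0.91,0.09,0],[0,0,-1.76],0.2],
    [[-0.92,0.07,0],[0,0,-1.76],0.2],
    [[-0.92,0.04,0],[0,0,-1.76],0.2],
    [[-0.92,0.01,0],[0,0,-1.76],0.2],
    [[-0.92,-0.02,0],[0,0,-1.76],0.2]
  ]
}}

```text
clock: 6.85
position: [0.603, -0.0341, 0.1551]
ee_rot: [0.621, 0.784, -0.001, -0.001]
ft_force: [0.2, 0.5, -3.1]
grip_width: 0.392
```

{"method": "move_arm", "body": {
  "moves": [
    [[0,0,0],[0,0,0],0.2],
    [[0,0,0],[0,0,0],0.2]
  ]
}}

```text
clock: 7.1
position: [0.6031, -0.0326, 0.1555]
ee_rot: [0.621, 0.784, -0.0, -0.001]
ft_force: [-0.5, 1.0, -2.5]
grip_width: 0.392
```

```bash
python3 - <<'E'
from h import *
o=get_obs();print(o["position"],o["ft_force"],o["torque"],o["grip_width"])
i=camera_info("wrist");np.save("i5.npy",i);im=camera("wrist");cv2.imwrite("pics/stand1.png",im[:,:,::-1])
save(im,"w5.png",(130,0,300,300),2)
plan([.6027,-.0335,.155],13.2,1)
E
```

```text
[ 0.60310821 -0.03258688  0.15546734] [-0.53790533  1.01217153 -2.513825  ] [ 0.01744523 -0.01833384  0.01102835] 0.39223733943128924
total turn [-0.05129068 -0.04174216  0.06398018] dist [-0.00051157 -0.00128199 -0.00065425]
[-0.05, -0.03, 0.03] [-0.05, -0.04, 0.06]
```

View pics/w5.png

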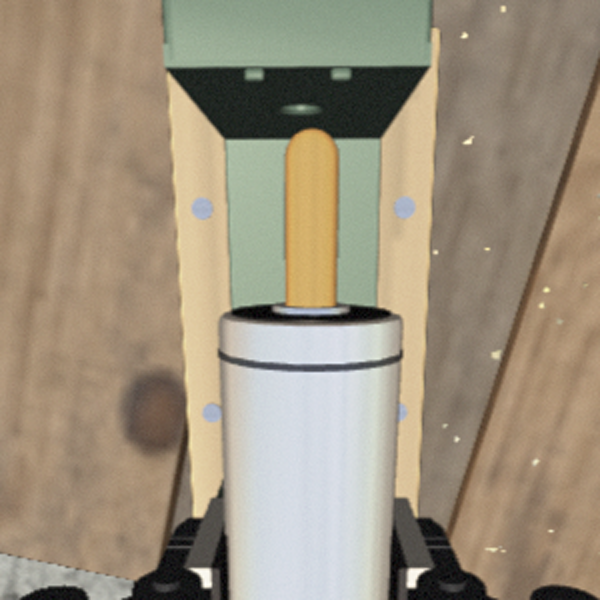

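```bash
cat > m.py <<'E'
from h import *
i=np.load("i5.npy",allow_pickle=True).item()
P=np.array([.60311,-.03259]);r=target(13.2)
a=np.radians(13.2)
def f(U,V,z):
    p=onz(i,130+U/2,V/2,z)[:2]-P; return np.array([p@[-np.sin(a),np.cos(a)],p@[np.cos(a),np.sin(a)]])*1000
for n,U,V,z in [("pin",312,128,.1765),("topL",167,67,.131),("topR",432,67,.131),("rib",254,70,.131),("rib",341,70,.131),("hole",301,109,.08),("bL",203,208,.018),("bR",404,208,.018),("bL2",212,412,.018),("bR2",401,412,.018),("flL",226,139,.02),("flR",380,139,.02),("flL2",231,300,.02),("flR2",378,300,.02),("edL",183,350,.018),("edR",426,240,.018),("edL",190,440,.018),("edR",420,440,.018),("cornR",439,30,.018),]:
    print(n,"along,lat mm",f(U,V,z).round(1))
E
python3 m.py
```

```text
pin along,lat mm [88.3  1.1]
topL along,lat mm [109.1 -33.9]
topR along,lat mm [109.1  30.3]
rib along,lat mm [108.5 -12.8]
rib along,lat mm [108.5   8.3]
hole along,lat mm [109.3  -2. ]
bL along,lat mm [ 82.2 -44.8]
bR along,lat mm [82.3 41.2]
bL2 along,lat mm [ -8.3 -44.7]
bR2 along,lat mm [-8.2 43.7]
flL along,lat mm [109.1 -33.7]
flR along,lat mm [109.2  29.8]
flL2 along,lat mm [ 43.6 -33.8]
flR2 along,lat mm [43.6 31.1]
edL along,lat mm [ 20.9 -56.7]
edR along,lat mm [69.1 51.3]
edL along,lat mm [-22.  -55.7]
edR along,lat mm [-21.9  53.3]
cornR along,lat mm [149.5  52.3]
```

```bash
cat >> m.py <<'E'
print("--")
for n,U,V in [("tip",312,128),("pinbase",311.5,300),("barr far",310.7,335),("near",309,590)]: print(n,f(U,V,.1765))
for n,U,V in [("far",310.7,335),("near",309,590)]: print(n,f(U,V,.1945))
E
python3 m.py | sed -n '/--/,$p'
```

```text
--
tip [88.28749528  1.06207358]
pinbase [57.58275702  1.04588441]
barr far [50.76599003  0.90439504]
near [-6.02895111  0.64380337]
far [53.3708216   0.84701893]
near [4.87851369 0.62452215]
```

{"method": "move_arm", "body": {
  "moves": [
    [[0,0,0.2],[0,0,-0.9],0.2],
    [[0,-0.076,0.6],[0,0,0],0.2],
    [[0.2,0,0.7],[0,0,0],0.2],
    [[0.2,0,0.7],[0,0,0],0.2],
    [[0.2,0,0],[0,0,0],0.2]
  ]
}}

```text
clock: 7.78
position: [0.5966, -0.0186, 0.0991]
ee_rot: [0.615, 0.789, -0.001, -0.001]
ft_force: [-0.9, 0.9, -3.2]
grip_width: 0.393
```

{"method": "move_arm", "body": {
  "moves": [
    [[0,0,0],[0,0,0],0.2],
    [[0,0,0],[0,0,0],0.2]
  ]
}}

```text
clock: 8.02
position: [0.5986, -0.0194, 0.102]
ee_rot: [0.615, 0.789, 0.0, 0.001]
ft_force: [-0.3, -0.2, -3.4]
grip_width: 0.398
```

```bash
python3 - <<'E'
from h import *
o=get_obs();print(o["position"],o["ee_rot"],o["ft_force"],o["torque"])
i=camera_info("wrist");np.save("i6.npy",i);im=camera("wrist")
save(im,"w6.png",(180,0,200,200),3)
E
```

```text
[ 0.59855468 -0.01938131  0.10204168] [6.14883906e-01 7.88617350e-01 4.50852005e-04 5.04383773e-04] [-0.26841027 -0.249253   -3.42918005] [-0.04715886 -0.02053099  0.02850035]
```

View pics/w6.png

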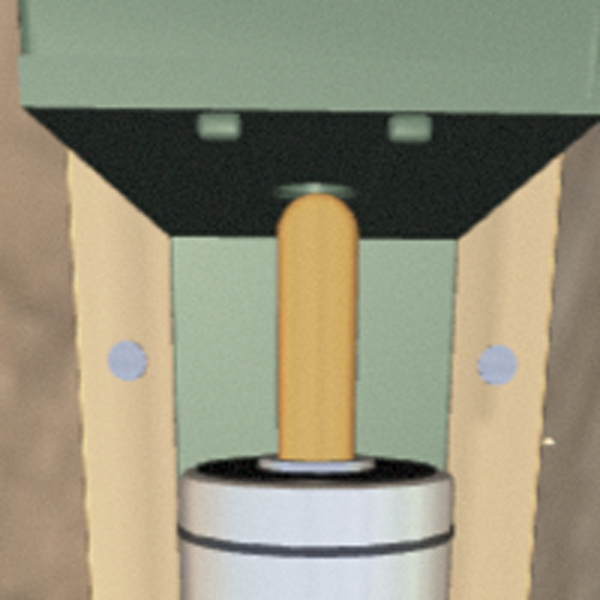

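```bash
cat > y.py <<'E'
from h import *
i=np.load("i5.npy",allow_pickle=True).item()
im=cv2.imread("pics/stand1.png").astype(float);b,g,r=im[...,0],im[...,1],im[...,2]
P=np.array([.60311,-.03259]);a=np.radians(13.2)
def f(u,v,z):
    p=onz(i,u,v,z)[:2]-P; return np.array([p@[-np.sin(a),np.cos(a)],p@[np.cos(a),np.sin(a)]])*1000
m=((b>r+8)&(r>100)).astype(np.uint8)
n,_,st,c=cv2.connectedComponentsWithStats(m)
for s,q in zip(st,c):
    if 20<s[4]<300: print("bolt",s,f(*q,.018).round(2))
d=cv2.GaussianBlur(r-g,(0,0),1)
# wood r-g>0, green r-g<0
for name,lo,hi,z,R0 in [("floorL",225,265,.0195,range(75,150)),("floorR",300,340,.0195,range(75,150))]:
    pts=[]
    for v in R0:
        row=d[v,lo:hi];k=np.where(np.diff(np.sign(row)))[0]
        if len(k)==1: u=lo+k[0]+row[k[0]]/(row[k[0]]-row[k[0]+1]);pts.append(f(u+0,v,z))
    pts=np.array(pts)
    if len(pts)>5: A=np.polyfit(pts[:,0],pts[:,1],1);res=pts[:,1]-np.polyval(A,pts[:,0]);print(name,len(pts),"deg",np.degrees(A[0]),A[1],res.std())
# top cheek edge line: brightness step
e=[]
for u in range(220,340,4):
    col=cv2.GaussianBlur(g,(0,0),1)[20:50,u];k=np.argmin(np.diff(col));e.append(f(u,20+k+.5,.131))
e=np.array(e);A=np.polyfit(e[:,1],e[:,0],1);print("top edge: along vs lat deg",np.degrees(A[0]),A[1],(e[:,0]-np.polyval(A,e[:,1])).std())
E
python3 y.py
```

```text
bolt [493  33   6   9  27] [133.95 171.47]
bolt [482  44  12  26  54] [119.58 167.68]
bolt [461  71  23  54 106] [ 88.3  159.77]
bolt [226  99  10  10  76] [ 82.51 -45.46]
bolt [328  99   9  10  76] [82.75 41.12]
bolt [272 154  26   4  83] [38.91  0.76]
bolt [232 202   9   9  62] [ -8.29 -45.  ]
bolt [329 202   4   8  27] [-7.81 43.46]
floorL 66 deg -0.2929656980686652 -33.890212734785756 0.032486028280005894
floorR 65 deg -0.2376957881341698 30.112576127832057 0.02512014019676683
top edge: along vs lat deg 0.7759181573188754 109.10303611818621 0.8540191007065325
```

{"method": "move_arm", "body": {
  "moves": [
    [[0,-0.02,0],[0,0,0.3],0.2],
    [[0.2,0,0],[0,0,0],0.2],
    [[0.2,0,0],[0,0,0],0.2],
    [[0.2,0,0],[0,0,0],0.2],
    [[0,0,0],[0,0,0],0.2]
  ],
  "squeeze": 110
}}

```text
clock: 8.7
position: [0.594, -0.0047, 0.1014]
ee_rot: [0.617, 0.787, 0.0, 0.0]
ft_force: [0.6, -3.3, -2.6]
grip_width: 0.394
```

```bash
cat > s.py <<'E'
from h import *
o=get_obs();r=R.from_quat(o["ee_rot"])
a=np.radians(13.2);p=o["position"][:2]-[.60311,-.03259]
print(o["clock"],"along %.1f lat %.1f z %.1f"%(1000*p@[-np.sin(a),np.cos(a)],1000*p@[np.cos(a),np.sin(a)],1000*o["position"][2]),"F tool",r.inv().apply(o["ft_force"]).round(1),"T",r.inv().apply(o["torque"]).round(2),o["grip_width"])
E
python3 s.py
```

```text
8.7 along 29.2 lat -2.5 z 101.4 F tool [-3.4 -0.2  2.6] T [-0.05 -0.76  0.03] 0.39357515684813354
```

{"method": "move_arm", "body": {
  "moves": [
    [[0.2,0,0],[0,0,0],0.2],
    [[0.2,0,0],[0,0,0],0.2],
    [[0.16,0,0],[0,0,0],0.2],
    [[0,0,0],[0,0,0],0.2]
  ]
}}

```text
clock: 9.2
position: [0.591, 0.0074, 0.1015]
ee_rot: [0.617, 0.787, -0.0, 0.001]
ft_force: [2.5, -6.9, -3.7]
grip_width: 0.392
```

```bash
python3 s.py;python3 s.py
```

```text
9.2 along 41.7 lat -2.7 z 101.5 F tool [-7.3  0.8  3.7] T [-0.14 -1.54  0.01] 0.3915477468944768
9.2 along 41.7 lat -2.7 z 101.5 F tool [-7.3  0.8  3.7] T [-0.14 -1.54  0.01] 0.3915477468944768
```

{"method": "move_arm", "body": {
  "moves": [
    [[0.06,0,0],[0,0,0],0.2],
    [[0,0,0],[0,0,0],0.2]
  ]
}}

```text
clock: 9.45
position: [0.5907, 0.0084, 0.1015]
ee_rot: [0.618, 0.787, -0.0, 0.001]
ft_force: [1.7, -7.6, -2.5]
grip_width: 0.393
```

{"method": "move_arm", "body": {
  "moves": [
    [[0.04,0,0],[0,0,0],0.2],
    [[0,0,0],[0,0,0],0.2]
  ]
}}

```text
clock: 9.7
position: [0.5905, 0.0092, 0.1015]
ee_rot: [0.618, 0.786, -0.0, 0.001]
ft_force: [2.5, -7.3, -2.7]
grip_width: 0.391
```

```bash
python3 s.py
```

```text
9.7 along 43.6 lat -2.7 z 101.5 F tool [-7.7  0.7  2.7] T [-0.18 -1.63  0.04] 0.390670430421179
```

{"method": "move_arm", "body": {
  "moves": [
    [[0.04,0,0],[0,0,0],0.2],
    [[0,0,0],[0,0,0],0.2]
  ]
}}

```text
clock: 9.95
position: [0.5903, 0.0101, 0.1015]
ee_rot: [0.618, 0.786, -0.0, 0.001]
ft_force: [2.4, -7.8, -3.2]
grip_width: 0.394
```

{"method": "move_arm", "body": {
  "moves": [
    [[0.03,0,0],[0,0,0],0.2],
    [[0,0,0],[0,0,0],0.2]
  ]
}}

```text
clock: 10.2
position: [0.5901, 0.0107, 0.1015]
ee_rot: [0.618, 0.786, -0.0, 0.001]
ft_force: [3.1, -7.9, -2.7]
grip_width: 0.39
```

```bash
python3 s.py
```

```text
10.2 along 45.1 lat -2.8 z 101.5 F tool [-8.4  1.2  2.8] T [-0.2  -1.82  0.01] 0.3895265226408012
```

{"method": "move_arm", "body": {
  "moves": [
    [[0.03,0,0],[0,0,0],0.2],
    [[0,0,0],[0,0,0],0.2]
  ]
}}

```text
clock: 10.45
position: [0.5899, 0.0114, 0.1015]
ee_rot: [0.618, 0.786, -0.0, 0.001]
ft_force: [2.5, -8.8, -2.9]
grip_width: 0.394
```

{"method": "move_arm", "body": {
  "moves": [
    [[0.03,0,0],[0,0,0],0.2],
    [[0,0,0],[0,0,0],0.2]
  ]
}}

```text
clock: 10.7
position: [0.5898, 0.0119, 0.1016]
ee_rot: [0.618, 0.786, -0.0, 0.001]
ft_force: [3.6, -9.6, -3.2]
grip_width: 0.392
```

```bash
python3 s.py
```

```text
10.7 along 46.4 lat -2.8 z 101.6 F tool [-10.1   1.3   3.2] T [-0.21 -1.94  0.05] 0.3920924043514447
```

{"method": "move_arm", "body": {
  "moves": [
    [[-0.025,0,0],[0,0,0],0.2],
    [[0,0,0.15],[0,0,0],0.2],
    [[0,0,0.2],[0,0,0],0.2],
    [[0,0,0.2],[0,0,0],0.2],
    [[0,0,0],[0,0,0],0.2]
  ]
}}

```text
clock: 11.32
position: [0.5897, 0.0114, 0.0874]
ee_rot: [0.618, 0.786, -0.001, 0.001]
ft_force: [3.1, -8.9, -4.3]
grip_width: 0.388
```

```bash
python3 s.py; python3 - <<'E'
from h import *
save(camera("side"),"s7.png",(225,130,100,110),5.4)
E
```

```text
11.325 along 45.9 lat -3.0 z 87.4 F tool [-9.4  0.9  4.3] T [-0.04 -1.93  0.04] 0.38814383698060323
```

View pics/s7.png

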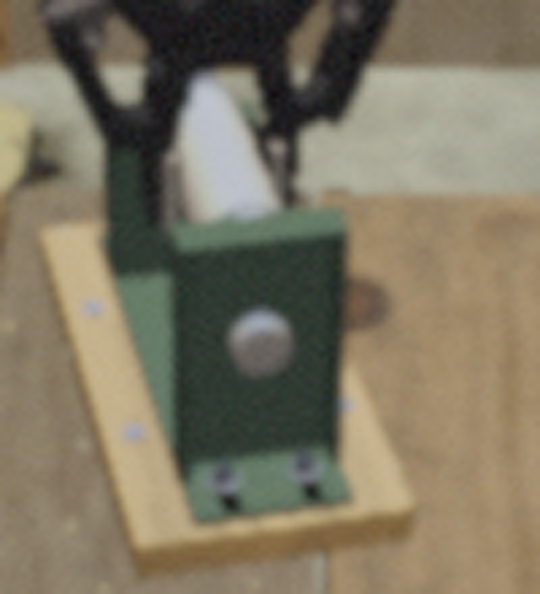

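{"method": "move_arm", "body": {
  "moves": [
    [[0,0,0.15],[0,0,0],0.2],
    [[0,0,0.15],[0,0,0],0.2]
  ]
}}

```text
clock: 11.62
position: [0.5901, 0.0114, 0.0805]
ee_rot: [0.618, 0.786, -0.0, 0.001]
ft_force: [2.3, -7.7, 0.0]
grip_width: 0.394
```

{"method": "move_arm", "body": {
  "moves": [
    [[0,0,0.06],[0,0,0],0.2],
    [[0,0,0.06],[0,0,0],0.2]
  ]
}}

```text
clock: 11.88
position: [0.59, 0.0114, 0.0775]
ee_rot: [0.618, 0.786, -0.0, 0.001]
ft_force: [2.4, -8.3, -1.5]
grip_width: 0.392
```

{"method": "move_arm", "body": {
  "moves": [
    [[0,0,0.06],[0,0,0],0.2],
    [[0,0,0.06],[0,0,0],0.2]
  ]
}}

```text
clock: 12.12
position: [0.59, 0.0115, 0.0745]
ee_rot: [0.618, 0.786, -0.0, 0.001]
ft_force: [2.2, -9.5, -0.8]
grip_width: 0.389
```

```bash
python3 s.py
```

```text
12.125 along 45.9 lat -2.7 z 74.5 F tool [-9.8 -0.1  0.8] T [ 0.02 -1.66  0.05] 0.3893543020384477
```

{"method": "move_arm", "body": {
  "moves": [
    [[0,0,0.1],[0,0,0],0.2],
    [[0,0,0.1],[0,0,0],0.2],
    [[0,0,0.1],[0,0,0],0.2]
  ]
}}

```text
clock: 12.5
position: [0.59, 0.0117, 0.067]
ee_rot: [0.618, 0.786, -0.0, 0.001]
ft_force: [3.6, -7.2, -2.0]
grip_width: 0.393
```

{"method": "move_arm", "body": {
  "moves": [
    [[0,0,0.08],[0,0,0],0.2],
    [[0,0,0.06],[0,0,0],0.2]
  ]
}}

```text
clock: 12.75
position: [0.5894, 0.0127, 0.0628]
ee_rot: [0.617, 0.787, -0.0, 0.0]
ft_force: [1.4, -5.5, -4.4]
grip_width: 0.39
```

```bash
python3 s.py
```

```text
12.75 along 47.2 lat -3.0 z 62.8 F tool [-5.6  0.1  4.4] T [-0.17 -1.25 -0.  ] 0.39029845350147013
```

{"method": "move_arm", "body": {
  "moves": [
    [[0,0,0.06],[0,0,0],0.2],
    [[0,0,0],[0,0,0],0.2]
  ]
}}

```text
clock: 13.0
position: [0.5895, 0.0128, 0.0615]
ee_rot: [0.617, 0.787, -0.0, 0.0]
ft_force: [1.1, -4.7, -1.8]
grip_width: 0.396
```

```bash
python3 s.py
```

```text
13.0 along 47.3 lat -2.9 z 61.5 F tool [-4.8 -0.1  1.8] T [ 0.09 -1.12 -0.06] 0.3956439489890977
```

{"method": "move_arm", "body": {
  "moves": [
    [[-0.06,0,0.04],[0,0,0],0.2],
    [[-0.06,0,0],[0,0,0],0.2],
    [[0,0,0],[0,0,0],0.2]
  ]
}}

```text
clock: 13.38
position: [0.5902, 0.0104, 0.0606]
ee_rot: [0.617, 0.787, -0.0, 0.0]
ft_force: [1.6, -5.0, -2.8]
grip_width: 0.391
```

```bash
python3 s.py
```

```text
13.375 along 44.7 lat -2.7 z 60.6 F tool [-5.3  0.3  2.8] T [-0.   -1.02  0.05] 0.3913920508754025
```

{"method": "move_arm", "body": {
  "moves": [
    [[-0.04,0,0],[0,0,0],0.2],
    [[-0.04,0,0],[0,0,0],0.2],
    [[0,0,0],[0,0,0],0.2]
  ]
}}

```text
clock: 13.75
position: [0.5906, 0.0089, 0.0606]
ee_rot: [0.617, 0.787, 0.0, 0.0]
ft_force: [1.5, -4.0, -3.2]
grip_width: 0.393
```

```bash
python3 s.py
```

```text
13.75 along 43.2 lat -2.7 z 60.6 F tool [-4.2  0.6  3.2] T [-0.04 -0.89  0.03] 0.39276006278202225
```

{"method": "move_arm", "body": {
  "moves": [
    [[-0.06,0,0],[0,0,0],0.2],
    [[0,0,0],[0,0,0],0.2]
  ]
}}

```text
clock: 14.0
position: [0.591, 0.0074, 0.0606]
ee_rot: [0.617, 0.787, 0.0, -0.0]
ft_force: [1.0, -3.8, -2.0]
grip_width: 0.393
```

```bash
python3 s.py
```

```text
14.0 along 41.7 lat -2.7 z 60.6 F tool [-3.9  0.   2. ] T [-0.12 -0.75  0.01] 0.39266755915541823
```

{"method": "move_arm", "body": {
  "moves": [
    [[-0.06,0,0],[0,0,0],0.2],
    [[0,0,0],[0,0,0],0.2]
  ]
}}

```text
clock: 14.25
position: [0.5913, 0.006, 0.0605]
ee_rot: [0.617, 0.787, 0.0, -0.0]
ft_force: [2.2, -3.4, -2.0]
grip_width: 0.395
```

```bash
python3 s.py
```

```text
14.25 along 40.3 lat -2.7 z 60.5 F tool [-3.9  1.3  2. ] T [-0.09 -0.72 -0.03] 0.39524628056879635
```

{"method": "move_arm", "body": {
  "moves": [
    [[-0.06,0,0],[0,0,0],0.2],
    [[0,0,0],[0,0,0],0.2]
  ]
}}

```text
clock: 14.5
position: [0.5916, 0.0045, 0.0605]
ee_rot: [0.617, 0.787, 0.0, -0.0]
ft_force: [0.9, -3.2, -2.6]
grip_width: 0.394
```

{"method": "move_arm", "body": {
  "moves": [
    [[-0.04,0,0],[0,0,0],0.2],
    [[0,0,0],[0,0,0],0.2]
  ]
}}

```text
clock: 14.75
position: [0.5919, 0.0036, 0.0605]
ee_rot: [0.617, 0.787, 0.0, -0.0]
ft_force: [0.6, -2.1, -2.3]
grip_width: 0.394
```

```bash
python3 s.py
```

```text
14.75 along 37.8 lat -2.7 z 60.5 F tool [-2.2  0.1  2.3] T [-0.03 -0.58  0.02] 0.3938464878837191
```

{"method": "move_arm", "body": {
  "moves": [
    [[-0.02,0,0.06],[0,0,0],0.2],
    [[0,0,0],[0,0,0],0.2]
  ]
}}

```text
clock: 15.0
position: [0.5919, 0.0032, 0.0588]
ee_rot: [0.617, 0.787, -0.0, -0.0]
ft_force: [0.6, -2.0, -3.8]
grip_width: 0.386
```

```bash
python3 s.py
```

```text
15.0 along 37.4 lat -2.8 z 58.8 F tool [-2.1  0.1  3.8] T [-0.08 -0.59  0.05] 0.3856627692568572
```

{"method": "move_arm", "body": {
  "moves": [
    [[0,0,0],[0,0,0],0.45],
    [[0,0,0],[0,0,0],0.55],
    [[0,0,0],[0,0,0],0.7],
    [[0,0,0],[0,0,0],0.7]
  ]
}}

```text
clock: 15.5
position: [0.5921, 0.0032, 0.0591]
ee_rot: [0.617, 0.787, 0.0, -0.0]
ft_force: [0.4, 0.5, -0.5]
grip_width: 0.7
```

```bash
python3 s.py; python3 - <<'E'
from h import *
i=camera_info("wrist");np.save("i8.npy",i);save(camera("wrist"),"w8.png",(150,0,270,270),2.2)
E
```

```text
15.5 along 37.4 lat -2.6 z 59.1 F tool [0.3 0.5 0.5] T [ 0.01 -0.04  0.03] 0.7002163957545547
```

View pics/w8.png

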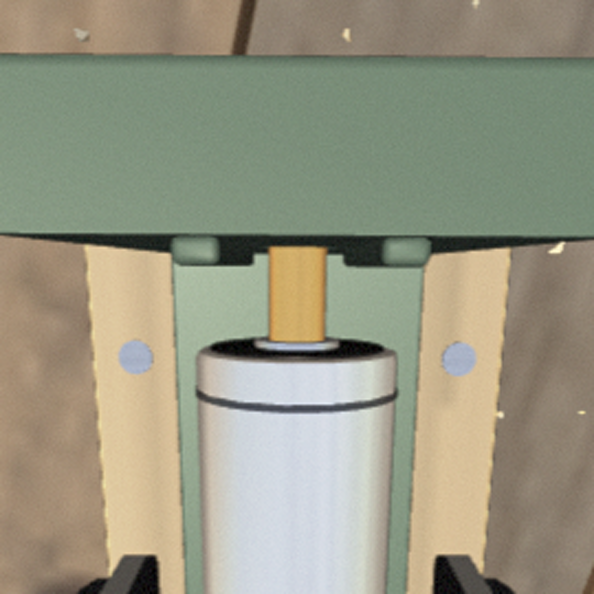

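{"method": "move_arm", "body": {
  "moves": [
    [[0,0,-0.4],[0,0,0],0.75],
    [[0,0,-1],[0,0,0],0.8],
    [[0,0,-1],[0,0,0],0.8],
    [[0,0,-1],[0,0,0],0.8],
    [[0,0,-1],[0,0,0],0.8]
  ]
}}

```text
clock: 16.18
position: [0.5921, 0.003, 0.1707]
ee_rot: [0.617, 0.787, 0.0, 0.0]
ft_force: [-0.0, -0.6, -0.0]
grip_width: 0.799
```

{"method": "move_arm", "body": {
  "moves": [
    [[0.5,0,-1],[0,0,0],0.8],
    [[1,0,-1],[0,0,0],0.8],
    [[1,0,0],[0,0,0],0.8],
    [[1,0,0],[0,0,0],0.8],
    [[1,0,0],[0,0,0],0.8]
  ]
}}

```text
clock: 16.8
position: [0.565, 0.113, 0.22]
ee_rot: [0.617, 0.787, 0.0, 0.0]
ft_force: [0.5, -0.2, 0.2]
grip_width: 0.8
```

{"method": "move_arm", "body": {
  "moves": [
    [[1,0,0],[0,0,0],0.8],
    [[1,0,0],[0,0,0],0.8],
    [[1,0,0],[0,0,0],0.8],
    [[1,0,0],[0,0,0],0.8],
    [[0,0,0],[0,0,0],0.8]
  ]
}}

```text
clock: 17.42
position: [0.5406, 0.2116, 0.2196]
ee_rot: [0.616, 0.788, 0.0, -0.0]
ft_force: [0.8, -0.6, 0.2]
grip_width: 0.803
```

```bash
python3 - <<'E'
from h import *
print(get_obs()["position"])
a=camera("top")[150:270,290:440];b=camera("side")[120:250,210:330]
a=cv2.resize(a,None,fx=3,fy=3,interpolation=3);b=cv2.resize(b,(332,360),interpolation=3)
save(np.hstack([a,b]),"fin.png")
i=camera_info("top")
E
```

```text
[0.5405513  0.21158414 0.21959821]
```

View pics/fin.png

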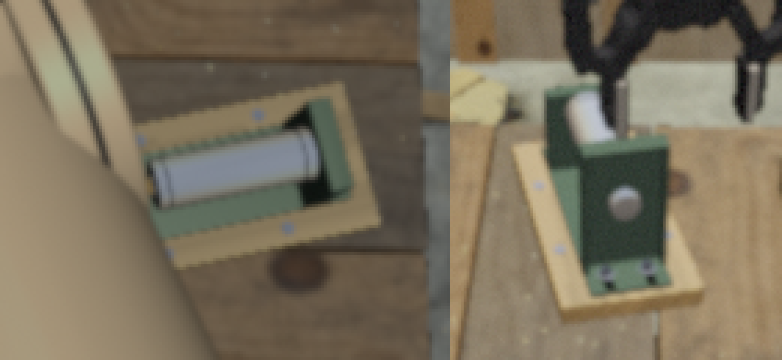

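```bash
python3 -c "
from workcell import *
print(hand_in())"
```

```text
the job is handed in; nothing more can be done
None
```

The roller is in the stand with the gripper released and clear of it. I handed the job in at about 17.5 s of the 48 s allowed. `hand_in` gave no verdict.

- **Loading:** I lifted the roller from the rest and lined it up by wrist camera. I then pressed the pin in against the tall cheek between the ribs. The highest wrist force I read there was about 10 N, just at the pin's stop, against the 22 N limit.
- **Pin end:** On the way down, the axial force dropped from about 9.8 N to 5.6 N near the hole. That matches the pin dropping 12 mm into it.
- **Stub end:** I backed the roller off about 10 mm and felt no block. The spring force was then 2.1 N, as expected for 4 mm of compression. By arm position the roller's middle is about 7 mm to the short-cheek side, as it should be when seated.
- **Last checks:** After release the forces on the tool were near zero. The final top and side views show the roller lying level, in line with the board and against the short cheek.
- **Not seen directly:** No picture shows the stub inside its hole, so that rests on the travel and force readings. I did not re-measure the tape, screwdriver, block or hole saw, but the arm never went near them.
- **One disagreement:** The stand's angle from the cheek's top edge (noisy) and from the floor edges differed by about 1°. I used the floor edges.

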